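# Stand the fallen dropper bottle on the drip tray and check it stands firm

## Task

The dropper bottle has been left lying on the pencil tin, where it may leak. Stand it upright on its base, wholly on the tub lid that serves as drip tray, let go and take the hand at least 10 cm away from it; then give it a small nudge from the side with a finger to check that it does not wobble over, and leave it standing there untouched. Do not knock over or shift the glue stick or the tub of cotton buds.

Things in the scene. Friction and masses are not known exactly. Their poses are not given: they have to be found in the camera images.
- dropper: small brown dropper bottle, loose, about 80 g, 102 mm long: round body 32 mm in diameter for the first 55 mm, then shoulder, 24 mm collar and a 13 mm wide black bulb, all rigid. Origin at the centre of its flat base, z axis from base to bulb. It starts lying on its side on the pencil tin, about along the tin, bulb end to the robot's left, its axis 16 mm above the tin's top
- dropper_mid (a point): point on the bottle's axis 35 mm above its base, close to its balance point: a good place to grip the round body. The standing bottle topples when leaned more than about 0.35 rad; a push of some 0.2 N near the top already rocks it
- pencil_tin: shut flat blue pencil tin, 80 x 199 x 24 mm, does not move when pushed; origin at the centre of its underside, y along its length, z up; flat top at 24 mm
- tub_lid: flat rounded tub lid, 104 (x) x 150 (y) x 12 mm, lying on the bench, does not move when pushed; origin at the centre of its underside, z up
- lid_top (a point): centre of the lid's flat upper face, on which the bottle is to stand, 10 mm above the bench
- glue_stick: standing glue stick, loose bystander, 24 mm in diameter, 85 mm high; origin at the centre of its base
- buds: standing round tub of cotton buds, loose bystander, 77 mm in diameter, 80 mm high; origin at the centre of its base

How it is judged (in metres and radians):
On the way, in this order (a step that is already met when the one before it is completed fails the run):
1. the bottle stands upright on the lid, let go, with the hand at least 10 cm from it (angle between dropper's own z axis and vertical below 0.1 rad and contact force between dropper and tub_lid above 0.2 N and contact force between dropper and the fingers below 0.02 N and distance between the grasp point and dropper_mid above 0.1 m), for 0.3 s.
2. a finger nudges the standing bottle from the side (contact force between dropper and the fingers above 0.04 N and angle between dropper's own z axis and vertical below 0.3 rad and horizontal distance between the grasp point and dropper_mid above 0.012 m and contact force between dropper and tub_lid above 0.1 N).
At the end, for the whole second after the job is handed in: The bottle stands on its base on the tub lid, its axis within 0.1 rad of vertical, the centre of its base within 38 mm (across) and 61 mm (along) of the lid's centre, so that it is wholly on the lid; it is at rest and the fingers do not touch it (angle between dropper's own z axis and vertical below 0.1 rad and contact force between dropper and tub_lid above 0.2 N and x of dropper in the frame of tub_lid between -0.038 and 0.038 m and y of dropper in the frame of tub_lid between -0.061 and 0.061 m and linear speed of dropper below 0.02 m/s and angular speed of dropper below 0.2 rad/s and contact force between dropper and the fingers below 0.02 N).
It fails at once if the glue stick or the tub of buds shifted by more than 30 mm or knocked over (distance of any of glue_stick, buds from where it was at the start of the episode above 0.03 m or angle between any of glue_stick, buds's own z axis and vertical above 0.6 rad).
It also fails if it takes over 54 s, if anything falls off the work surface, if the arm or the gripper's body presses on something with over 40 N, if the wrist force passes 120 N, or if a joint passes its speed limit or range.

## Robot

A 6-joint arm with a two-finger parallel gripper is mounted at the origin on the work surface; the furniture and walls round the work are solid. World frame = base frame: x ahead of the robot, y to its left, z up, the work surface at z = 0. Lengths are in mm, angles in rad, forces in N, time in s.
With the tool pointing down it reaches from about 350 to 975 mm from the base axis. Payload 7.1 kg.
Tool frame: the origin (TCP) lies on the front face of the gripper's body, between the roots of the fingers; the fingertips stand 80 mm ahead of it and the grasp point (between the pads) lies 61 mm ahead of it; z points along the fingers, y is the line along which they close (so a half turn about z gives the same grasp; the last joint's range is limited). The gripper opens to 88 mm and grips with 3 to 60 N. Pads are 20 mm wide; open, the fingers measure 115 mm over their backs; the gripper's body (75 mm by 178 mm) begins 61 mm behind the grasp point.
Start: joints at [-1.184, 0.423, 1.63, -0, 1.089, -0.019], TCP at [246.737, -574.218, 302.675] pointing down, gripper open.
Joint ranges: [-3, 3], [-0.9, 2.11], [0.09, 2.58], [-1.31, 4.45], [0.11, 2.69], [-2.54, 2.54]. Speed limits (rad/s): [2.39, 2.39, 3.01, 3.14, 3.14, 3.14].

## Interface

Orientations are given as a rotation vector (axis times angle).
In Python, from workcell import readout, vision, close_job gives the robot as it stands.
- The arm moves only by the tool servo_tool, never from a script. Its argument "plan" is a list that holds one entry, the list of rows, each a list of 7 numbers: the gripper command: -1 is fully open, 1 is shut, values between are in proportion, then the shift along the world's x, y, z in units of 40 mm (1.0 is 40 mm), then the turn, a rotation vector about the world's x, y, z in units of 5 degrees (1.0 is 5 degrees). A call has 1 to 5 rows; each row shifts and turns the commanded pose from where the row before left it; what a row does not reach is not made up. A row lasts 1/12 s, in which the tool goes at most 41.7 mm and 7.16 degrees, less where a joint would pass 70% of its speed; a pose out of reach is approached as far as the arm can. A call is refused whole if a number of a shift passes 1 or a number of a turn 1, either way. A call with a gripper value outside its range is refused whole. The fingers move at their own pace and stop on an object; the grip force is fixed at half the most. Time passes only in rows, so rows that do not move let the fingers close. It gives the time, the measured TCP pose, the force, the opening and the grip force at its end, in the units of the state.
- readout.get_obs(): the state, without advancing time (a new reading comes with each control period).
- vision.get_image(name): name is "side" or "top" or "wrist"; returns the picture (400x640x3 uint8, red, green, blue); there is no depth.
- vision.camera_params(name): a dict with "fx", "fy", "cx", "cy" (pixels), "D" ([k1, k2, p1, p2, k3] as OpenCV has them; the pictures are not rectified), "rvec" (rotation vector, rad) and "tvec" (3), from world to camera coordinates, as OpenCV has them; the wrist camera has in their place "hand_eye" (4x4, takes a point from camera to tool coordinates, whose origin is the TCP and whose axes are the flange's). Camera axes: x right, y down, z forward; pixel columns grow to the right and rows downward; lengths in mm; the calibration is good to about 2 mm. A picture is of the moment at which its call begins: read the wrist's pose just before it. camera_params takes no time and is no camera call.
- close_job(): hands the job in; it is judged then, once.
The state is a dict: "t": time; "qpos": joint angles; "qvel": joint speeds; "joint_torque": joint torques, N m; "ee_pos": TCP position; "orientation": TCP orientation; "ft_force": force on the tool from outside, world axes, zero at the start; "moment": the same for the moment, N m; "width": finger opening in mm; "grasp_force": force on a finger pad.
Only numpy, scipy, OpenCV 4.12 (cv2) and the standard library are available. Lean on these libraries where they do the work, as an engineer would, in place of code of your own. Each camera call takes 0.05 s, during which the arm holds its last target. There are 200 camera calls.

## Working session

There is one attempt and no reset: what is moved stays moved. The work goes in short steps, Python scripts to look and compute and a tool call to move; the robot and the scene stay as the last step left them, time stands still between calls to the robot, and variables do not carry over. Pictures are saved under pics/ and viewed, at most 10 in all, crops included, and the job is handed in when it is done.

Besides the shell and the picture viewer there is one more tool, called after "Request:" as name(argument=value, ...), one argument or row to a line, values as JSON. servo_tool: Moves the arm, as the interface text tells. Its arguments: {"type":"object","properties":{"plan":{"type":"array"}},"required":["plan"]}

```bash
mkdir -p pics; ls
cat > h.py <<'E'
import numpy as np, cv2
from workcell import readout, vision
def cam(n):
    p=vision.camera_params(n); K=np.array([[p['fx'],0,p['cx']],[0,p['fy'],p['cy']],[0,0,1.]]); D=np.array(p['D'],float)
    if 'hand_eye' in p:
        o=readout.get_obs(); T=np.eye(4); T[:3,:3]=cv2.Rodrigues(np.array(o['orientation'],float))[0]; T[:3,3]=o['ee_pos']
        M=T@np.array(p['hand_eye']); return K,D,M[:3,:3],M[:3,3]
    R=cv2.Rodrigues(np.array(p['rvec'],float))[0]; return K,D,R.T,-R.T@np.array(p['tvec'],float)
def ray(c,uv):
    K,D,R,o=c; q=cv2.undistortPoints(np.array(uv,float).reshape(-1,1,2),K,D).reshape(-1,2)
    d=np.c_[q,np.ones(len(q))]@R.T; return o,d/np.linalg.norm(d,axis=1)[:,None]
def plane(c,uv,z):
    o,d=ray(c,uv); return o+d*((z-o[2])/d[:,2])[:,None]
def proj(c,X):
    K,D,R,o=c; return cv2.projectPoints(np.array(X,float).reshape(-1,3),cv2.Rodrigues(R.T)[0],-R.T@o,K,D)[0].reshape(-1,2)
def shot(n,f):
    c=cam(n); im=vision.get_image(n)[:,:,::-1].copy(); cv2.imwrite('pics/'+f,im); return c,im
E
python3 - <<'E'
from h import *
for n in('top','side'): c,im=shot(n,n+'0.png'); np.set_printoptions(precision=2,suppress=True); print(n,c[3],c[2][:,2])
print(readout.get_obs())
a=cv2.imread('pics/top0.png')
E
```

```text
pics
top [408.2   18.09 924.05] [ 0.16 -0.01 -0.99]
side [272.85 692.4  690.53] [ 0.3  -0.69 -0.66]
{'t': 0.1, 'qpos': array([-1.18,  0.42,  1.63, -0.  ,  1.09, -0.02]), 'qvel': array([ 0., -0., -0.,  0.,  0., -0.]), 'joint_torque': array([  0.  , -54.56, -27.43,   0.06,   0.02,  -0.  ]), 'ee_pos': array([ 246.57, -573.87,  301.98]), 'orientation': array([-3.08, -0.63,  0.  ]), 'ft_force': array([ 0.24, -0.48, -0.53]), 'moment': array([-0.  , -0.03,  0.01]), 'grasp_force': 0.0, 'width': 87.66041449175484}
```

View pics/top0.png

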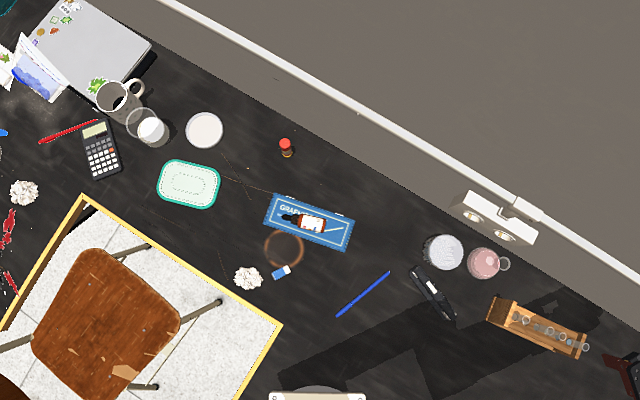

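View pics/side0.png

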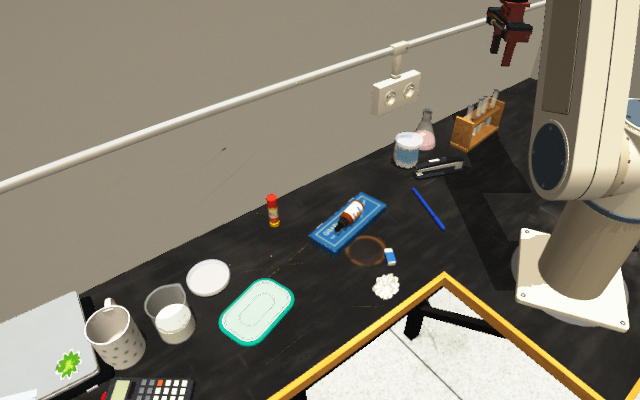

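The top view shows the teal lid at about (189,184), the blue tin at (309,222) with the bottle on it (bulb at (285,218), base at (326,225)), the glue stick at (286,147) and the buds tub at (444,252). The side view agrees: lid (257,311), tin (348,222), bottle (350,215), glue stick (272,210) and buds (407,150).

Run:
```python
from h import *
np.set_printoptions(precision=1,suppress=True)
def big(m): 
    cs=cv2.findContours(m,0,2)[0]; return max(cs,key=cv2.contourArea)
rng={'top':{'lid':(140,150,240,220),'tin':(255,185,365,260),'glue':(272,130,300,162),'buds':(420,228,465,275)},
'side':{'lid':(210,270,305,350),'tin':(300,185,395,260),'glue':(260,188,285,232),'buds':(388,125,425,172)}}
for n in('top','side'):
    c=cam(n); im=cv2.imread(f'pics/{n}0.png'); hsv=cv2.cvtColor(im,40)
    def reg(k,lo,hi):
        m=np.zeros(im.shape[:2],np.uint8); x0,y0,x1,y1=rng[n][k]; m[y0:y1,x0:x1]=cv2.inRange(hsv,lo,hi)[y0:y1,x0:x1]; return m
    for k,lo,hi,z in(('lid',(70,25,90),(100,255,255),10),('tin',(98,90,60),(125,255,255),24)):
        m=cv2.morphologyEx(reg(k,lo,hi),cv2.MORPH_CLOSE,np.ones((9,9)))
        P=plane(c,big(m)[:,0,:],z); (x,y),(w,h),a=cv2.minAreaRect(P[:,:2].astype(np.float32)); print(n,k,(x,y),(w,h),a)
    # bottle: red-brown/white/black inside tin hull
    m=reg('tin',(0,60,40),(20,255,255)); q=cv2.findNonZero(m)
    P=plane(c,q[:,0,:],40); r=cv2.minAreaRect(P[:,:2].astype(np.float32)); print(n,'brown',r)
    m2=reg('tin',(98,90,60),(125,255,255))
    hull=np.zeros_like(m); cv2.fillPoly(hull,[cv2.convexHull(big(m2))],255)
    b=cv2.morphologyEx(cv2.bitwise_and(hull,cv2.bitwise_not(cv2.inRange(hsv,(85,50,30),(125,255,255)))),cv2.MORPH_OPEN,np.ones((3,3)))
    B=big(b); P=plane(c,B[:,0,:],40); print(n,'bottle',cv2.minAreaRect(P[:,:2].astype(np.float32)))
    q=cv2.findNonZero(reg('glue',(0,130,70),(30,255,255)))[:,0,:]; print(n,'glue px',q.min(0),q.max(0))
    x0,y0,x1,y1=rng[n]['glue']
    if n=='top': print('buds',plane(c,[[441,238],[444,252],[444,270]],80), 'whitelid',plane(c,[[187,131],[222,131],[204,113],[204,148]],5), 'wall',plane(c,[[156,0],[358,112],[640,287]],0),plane(c,[[286,157]],0))
    else: print('buds',plane(c,[[407,166]],0),'glue',plane(c,[[274,225]],0))
    x0,y0,x1,y1=rng[n]['tin']; cv2.imwrite(f'pics/z{n}.png',cv2.resize(im[y0:y1,x0:x1],None,fx=4,fy=4,interpolation=2))
a,b=cv2.imread('pics/ztop.png'),cv2.imread('pics/zside.png'); h=max(a.shape[0],b.shape[0])
cv2.imwrite('pics/z0.png',np.hstack([cv2.copyMakeBorder(x,0,h-x.shape[0],0,0,0) for x in(a,b)]))
print(a.shape,b.shape)
```

```text
top lid (577.3070068359375, 320.00128173828125) (150.2029266357422, 104.05060577392578) 77.28056335449219
top tin (492.2672119140625, 29.316802978515625) (201.07424926757812, 79.12821960449219) 72.11244201660156
top brown ((465.6842041015625, 58.626426696777344), (243.0485382080078, 149.13778686523438), 72.52555847167969)
top bottle ((494.26031494140625, 40.963165283203125), (99.40908813476562, 35.78510665893555), 74.3685302734375)
top glue px [279 138] [292 157]
buds [[ 458.5 -260.1   80. ]
 [ 428.3 -266.2   80. ]
 [ 389.7 -265.6   80. ]] whitelid [[709.2 334.8   5. ]
 [710.8 247.9   5. ]
 [756.5 296.2   5. ]
 [666.8 289.    5. ]] wall [[1082.   460.3    0. ]
 [ 771.   -85.4    0. ]
 [ 344.5 -814.6    0. ]] [[650.4  88.8   0. ]]
side lid (574.7063598632812, 322.9288330078125) (150.29812622070312, 104.22017669677734) 77.89115142822266
side tin (487.7440490722656, 39.208717346191406) (212.85696411132812, 90.08749389648438) 71.90480041503906
side brown ((448.36846923828125, 98.07862091064453), (206.61322021484375, 155.3141326904297), 74.04174041748047)
side bottle ((488.5551452636719, 36.53385925292969), (111.7291259765625, 39.58277130126953), 76.61847686767578)
side glue px [266 194] [279 227]
buds [[ 419.  -253.6   -0. ]] glue [[656.9  93.6   0. ]]
(300, 440, 3) (300, 380, 3)
```

View pics/z0.png

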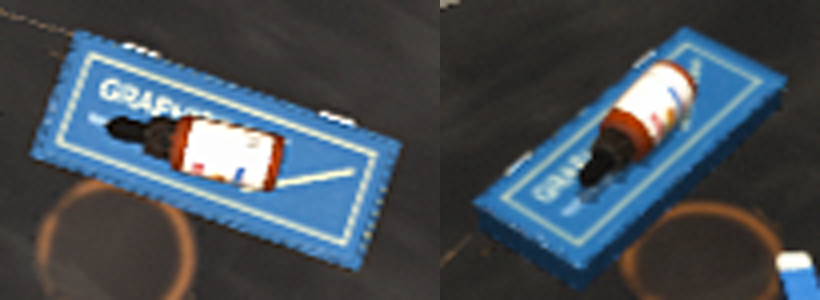

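The crops show the bottle with its bulb tip at (282,217.5) and base at (324.7,226) in the top view, and its tip at about (336,229) in the side view. Next I work out the axis and the grasp target.

Run:
```python
from h import *
np.set_printoptions(precision=1,suppress=True)
t=cam('top'); s=cam('side')
tip,base,mid=plane(t,[[282,217.5],[324.75,226.2],[312,223.3]],40)
print(tip,base,mid,np.linalg.norm(tip-base)); d=(tip-base)/np.linalg.norm(tip-base); print(np.degrees(np.arctan2(d[1],d[0])))
print('side tip',plane(s,[[336,229.5]],40),'axis35',base+35*d)
```

```text
[499.   89.5  40. ] [481.8  -7.6  40. ] [487.6  21.3  40. ] 98.57680748826044
79.96162618698135
side tip [[500.2  89.9  40. ]] axis35 [487.9  26.9  40. ]
```

Request:
servo_tool(
  plan=[
    [[-1,0.37,0.94,0,0,0,0.7],[-1,0.37,0.94,0,0,0,0.7],[-1,0.37,0.94,0,0,0,0.7],[-1,0.37,0.94,0,0,0,0.7],[-1,0.37,0.94,0,0,0,0.7]],
  ],
)

```text
t: 0.52
ee_pos: [320.8, -384.3, 302.3]
orientation: [-2.943, -1.097, 0.0]
ft_force: [-0.4, 0.1, 0.2]
width: 87.9
grasp_force: 0.0
```

Request:
servo_tool(
  plan=[
    [[-1,0.37,0.94,0,0,0,0.7],[-1,0.37,0.94,0,0,0,0.7],[-1,0.37,0.94,0,0,0,0.7],[-1,0.37,0.94,0,0,0,0.7],[-1,0.37,0.94,0,0,0,0.7]],
  ],
)

```text
t: 0.93
ee_pos: [394.8, -196.3, 302.6]
orientation: [-2.742, -1.533, 0.0]
ft_force: [0.4, -0.3, 0.2]
width: 87.5
grasp_force: 0.0
```

Request:
servo_tool(
  plan=[
    [[-1,0.37,0.94,0,0,0,0.7],[-1,0.37,0.94,0,0,0,0.7],[-1,0.37,0.94,0,0,0,0.7],[-1,0.37,0.94,0,0,0,0.7],[-1,0.37,0.7,0,0,0,0.7]],
  ],
)

```text
t: 1.35
ee_pos: [468.7, -17.1, 302.6]
orientation: [-2.475, -1.933, 0.0]
ft_force: [0.3, -0.9, -0.1]
width: 87.6
grasp_force: 0.0
```

Request:
servo_tool(
  plan=[
    [[-1,0.1,0,-0.5,0,0,0],[-1,0,0,0,0,0,0],[-1,0,0,0,0,0,0]],
  ],
)

```text
t: 1.6
ee_pos: [471.9, -19.6, 281.8]
orientation: [-2.478, -1.928, 0.004]
ft_force: [-1.6, 0.2, -0.2]
width: 87.7
grasp_force: 0.0
```

Run:
```python
from h import *
np.set_printoptions(precision=2,suppress=True)
o=readout.get_obs(); print(o['t'],o['ee_pos'],o['qpos'],cv2.Rodrigues(np.array(o['orientation']))[0])
c,im=shot('wrist','w1.png'); print(c[3],c[2][:,2]); 
for X in([499,90,40],[488,27,40],[482,-8,40]): print(proj(c,X))
```

```text
1.6 [471.85 -19.55 281.81] [-0.07  0.23  1.97 -0.    0.94  0.18] [[ 0.25  0.97 -0.  ]
 [ 0.97 -0.25  0.  ]
 [-0.   -0.   -1.  ]]
[490.23  48.77 363.85] [-0.07 -0.26 -0.96]
[[316.6   53.11]]
[[321.98 130.18]]
[[324.84 169.3 ]]
```

View pics/w1.png

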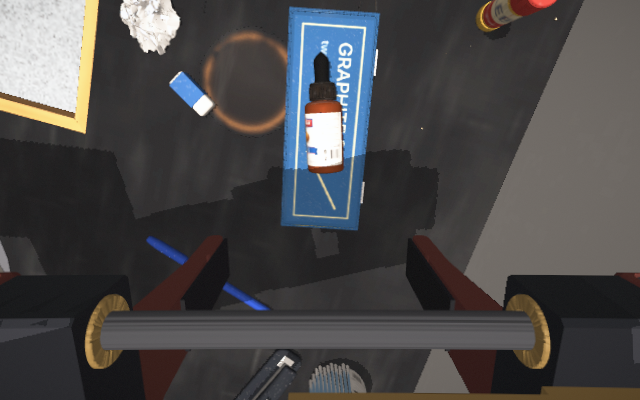

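The wrist view shows the bottle with its tip at (320.5,54) and base edge centre at (325,172). This agrees with the predicted positions, (316.6,53) and (325,169).

Run:
```python
from h import *
np.set_printoptions(precision=1,suppress=True)
c=cam('wrist')
P=plane(c,[[320.5,54],[325,172],[322.5,103],[309,136],[342,136]],40); print(P)
d=P[0]-P[1]; print(np.linalg.norm(d),np.degrees(np.arctan2(d[1],d[0])), P[1]+35*d/np.linalg.norm(d))
```

```text
[[502.7  88.   40. ]
 [482.  -11.2  40. ]
 [494.7  49.   40. ]
 [475.9  24.3  40. ]
 [504.8  16.9  40. ]]
101.29223004120972 78.24344950620481 [489.2  23.1  40. ]
```

Request:
servo_tool(
  plan=[
    [[-1,0,0,0,0,0,0.55],[-1,0.12,0.45,-0.34,-0.98,0.205,0],[-1,0.12,0.45,-0.34,-0.98,0.205,0],[-1,0.12,0.45,-0.34,-0.98,0.205,0],[-1,0.12,0.45,-0.34,-0.98,0.205,0]],
  ],
)

```text
t: 2.07
ee_pos: [492.5, 51.3, 229.2]
orientation: [2.242, 1.824, -0.399]
ft_force: [-0.4, -0.6, -0.7]
width: 88.2
grasp_force: 0.0
```

Request:
servo_tool(
  plan=[
    [[-1,0.12,0.45,-0.34,-0.98,0.205,0],[-1,0.12,0.45,-0.34,-0.98,0.205,0],[-1,0.12,0.45,-0.34,-0.98,0.205,0],[-1,0.12,0.45,-0.34,-0.98,0.205,0],[-1,0,0,0,0,0,0]],
  ],
)

```text
t: 2.48
ee_pos: [511.3, 126.1, 170.8]
orientation: [2.013, 1.648, -0.745]
ft_force: [-0.3, -0.3, -0.2]
width: 87.7
grasp_force: 0.0
```

```bash
cat >> h.py <<'E'
def st(tgt=None):
    np.set_printoptions(precision=2,suppress=True)
    o=readout.get_obs(); R=cv2.Rodrigues(np.array(o['orientation']))[0]; g=o['ee_pos']+61*R[:,2]
    print('t',o['t'],'tcp',o['ee_pos'],'gp',g,'q',o['qpos'],'w',o['width'],o['grasp_force'],'F',o['ft_force']); print(R)
    if tgt is not None: print('gp delta units',(np.array(tgt)-g)/40)
    return R,g
E
python3 -c "
from h import *
st([489.5,24,48])"
```

```text
t 2.4833 tcp [511.35 126.14 170.82] gp [503.19  87.51 124.32] q [ 0.44  0.65  1.76 -0.57  1.26  0.97] w 87.70310083749065 0.0 F [-0.34 -0.28 -0.16]
[[ 0.15  0.98 -0.13]
 [ 0.75 -0.2  -0.63]
 [-0.65 -0.01 -0.76]]
gp delta units [-0.34 -1.59 -1.91]
```

Request:
servo_tool(
  plan=[
    [[-1,-0.07,-0.32,-0.38,0,0,0],[-1,-0.07,-0.32,-0.38,0,0,0],[-1,-0.07,-0.32,-0.38,0,0,0],[-1,-0.07,-0.32,-0.38,0,0,0],[-1,-0.06,-0.31,-0.37,0,0,0]],
  ],
)

```text
t: 2.9
ee_pos: [497.5, 58.5, 98.9]
orientation: [2.021, 1.646, -0.737]
ft_force: [-0.4, -0.5, 0.3]
width: 88.1
grasp_force: 0.0
```

Request:
servo_tool(
  plan=[
    [[-1,0,0,0,0,0,0],[-1,0,0,0,0,0,0]],
  ],
)

```text
t: 3.07
ee_pos: [497.4, 59.0, 99.1]
orientation: [2.021, 1.646, -0.74]
ft_force: [-0.0, -0.1, -0.1]
width: 87.8
grasp_force: 0.0
```

```bash
python3 -c "
from h import *
st([489.5,24,48])
c,im=shot('wrist','w2.png')"
```

```text
t 3.0667 tcp [497.4   59.    99.05] gp [489.22  20.62  52.35] q [ 0.35  0.74  1.85 -0.67  1.08  1.04] w 87.78466540775321 0.0 F [-0.   -0.08 -0.11]
[[ 0.15  0.98 -0.13]
 [ 0.75 -0.2  -0.63]
 [-0.64 -0.   -0.77]]
gp delta units [ 0.01  0.08 -0.11]
```

View pics/w2.png

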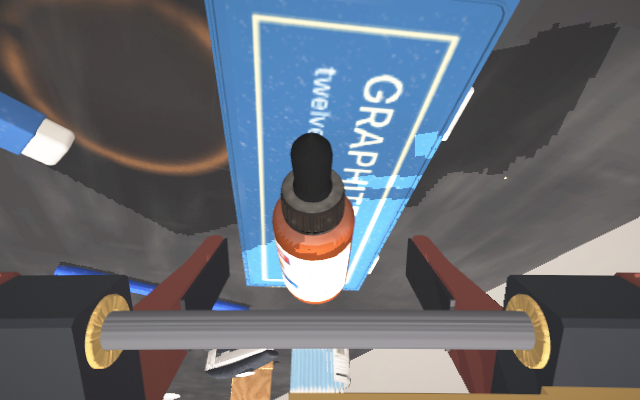

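The bottle is centred between the open fingers (bottle at column 313, finger gap centre at 317). I lower the last 4 mm and close.

Request:
servo_tool(
  plan=[
    [[-1,0,0.08,-0.1,0,0,0],[-1,0,0,0,0,0,0],[1,0,0,0,0,0,0],[1,0,0,0,0,0,0],[1,0,0,0,0,0,0]],
  ],
)

```text
t: 3.53
ee_pos: [497.7, 64.2, 94.5]
orientation: [2.017, 1.649, -0.738]
ft_force: [-0.1, -0.3, 0.2]
width: 71.1
grasp_force: 0.0
```

Request:
servo_tool(
  plan=[
    [[1,0,0,0,0,0,0],[1,0,0,0,0,0,0],[1,0,0,0,0,0,0],[1,0,0,0,0,0,0],[1,0,0,0,0,0,0]],
  ],
)

```text
t: 3.95
ee_pos: [497.5, 63.8, 94.2]
orientation: [2.017, 1.648, -0.739]
ft_force: [0.3, -0.7, 0.1]
width: 37.8
grasp_force: 0.0
```

Request:
servo_tool(
  plan=[
    [[1,0,0,0,0,0,0],[1,0,0,0,0,0,0],[1,0,0,0,0,0,0],[1,0,0,0,0,0,0],[1,0,0,0,0,0,0]],
  ],
)

```text
t: 4.37
ee_pos: [497.5, 63.7, 94.3]
orientation: [2.017, 1.648, -0.739]
ft_force: [0.4, -0.6, -0.6]
width: 31.4
grasp_force: 30.0
```

Request:
servo_tool(
  plan=[
    [[1,0,0,0.4,0,0,0],[1,0,0,0.7,0,0,0],[1,0,0,0.8,0,0,0],[1,0,0,0.7,0,0,0],[1,0.09,0.28,0,0.98,-0.205,0]],
  ],
)

```text
t: 4.78
ee_pos: [502.0, 75.2, 201.6]
orientation: [2.076, 1.695, -0.655]
ft_force: [0.4, 0.4, -1.4]
width: 31.2
grasp_force: 30.0
```

Request:
servo_tool(
  plan=[
    [[1,0.09,0.28,0,0.98,-0.205,0],[1,0.09,0.28,0,0.98,-0.205,0],[1,0.09,0.28,0,0.98,-0.205,0],[1,0.09,0.28,0,0.98,-0.205,0],[1,0.09,0.28,0,0.98,-0.205,0]],
  ],
)

```text
t: 5.2
ee_pos: [519.4, 131.6, 198.7]
orientation: [2.344, 1.915, -0.2]
ft_force: [0.2, -1.6, -0.7]
width: 31.5
grasp_force: 30.0
```

Request:
servo_tool(
  plan=[
    [[1,0.09,0.28,0,0.98,-0.205,0],[1,0.09,0.28,0,0.98,-0.205,0],[1,0.09,0.28,0,0.98,-0.205,0],[1,0.09,0.28,0,0.98,-0.205,0],[1,0.09,0.28,0,0.98,-0.205,0]],
  ],
)

```text
t: 5.62
ee_pos: [537.4, 187.4, 198.7]
orientation: [-2.292, -1.872, -0.309]
ft_force: [-0.2, -0.7, -1.0]
width: 31.3
grasp_force: 30.0
```

```bash
python3 -c "
from h import *
st()"
```

```text
t 5.6167 tcp [537.42 187.36 198.67] gp [540.77 203.05 139.81] q [0.22 0.46 1.89 0.37 0.71 0.14] w 31.26643457892462 29.99994142446667 F [-0.23 -0.71 -1.  ]
[[ 0.19  0.98  0.05]
 [ 0.95 -0.2   0.26]
 [ 0.26  0.   -0.96]]
```

Request:
servo_tool(
  plan=[
    [[1,0.09,0.28,0,0.98,-0.205,0],[1,0.09,0.28,0,0.98,-0.205,0],[1,0.09,0.28,0,0.98,-0.205,0],[1,0.09,0.28,0,0.98,-0.205,0],[1,0.09,0.28,0,0.98,-0.205,0]],
  ],
)

```text
t: 6.03
ee_pos: [555.5, 243.2, 198.6]
orientation: [-2.015, -1.646, -0.744]
ft_force: [-0.6, 0.5, -1.8]
width: 31.5
grasp_force: 30.0
```

Request:
servo_tool(
  plan=[
    [[1,0.09,0.28,-0.3,0.98,-0.205,0],[1,0.09,0.28,-0.3,0.98,-0.205,0],[1,0,0,-0.3,0,0,0],[1,0,0,0,0,0,0],[1,0,0,0,0,0,0]],
  ],
)

```text
t: 6.45
ee_pos: [561.9, 265.2, 161.5]
orientation: [-1.896, -1.548, -0.886]
ft_force: [-0.0, -0.3, -0.3]
width: 31.4
grasp_force: 30.0
```

Run:
```python
from h import *
st([574.5,314,70])
c,im=shot('side','s2.png'); t,im2=shot('top','t2.png')
p=proj(c,[575,318,80])[0].astype(int); q=proj(t,[575,318,80])[0].astype(int); print(p,q)
f=lambda im,p:cv2.resize(im[max(p[1]-65,0):p[1]+65,max(p[0]-65,0):p[0]+65],(390,390),interpolation=2)
cv2.imwrite('pics/z2.png',np.hstack([f(im,p),f(im2,q)]))
```

```text
t 6.45 tcp [561.87 265.23 161.48] gp [571.36 310.98 122.25] q [ 0.15  0.65  1.93  1.41  0.81 -0.82] w 31.44696583948773 29.999640304595232 F [-0.03 -0.3  -0.28]
[[ 0.13  0.98  0.16]
 [ 0.63 -0.2   0.75]
 [ 0.77  0.   -0.64]]
gp delta units [ 0.08  0.08 -1.31]
[253 285] [178 178]
```

View pics/z2.png

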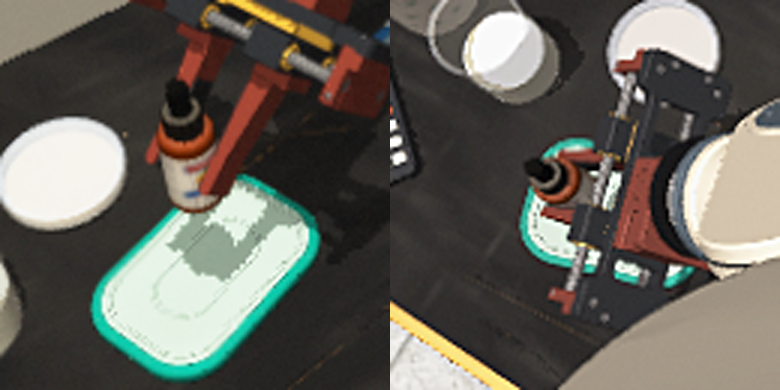

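The side crop shows the bottle upright in the fingers above the lid, with its tip at crop (177,83) and base at about (193,208). The top crop shows it over the lid. I check the tilt by projecting the expected vertical axis.

Run:
```python
from h import *
c=cam('side');t=cam('top');R,g=st()
b=np.array([.204,.979,0]); m=g+7.5*b
for nm,cc,o in(('side',c,(188,220)),('top',t,(113,113))):
    for z in(-37.5,17.5,64.5): print(nm,z,(proj(cc,m+[0,0,z])[0]-o)*3)
```

```text
t 6.55 tcp [562.62 265.45 163.05] gp [572.22 311.22 123.89] q [ 0.15  0.65  1.93  1.41  0.81 -0.82] w 31.646196336818164 29.999658688902855 F [-0.34 -0.82 -0.34]
[[ 0.13  0.98  0.16]
 [ 0.63 -0.2   0.75]
 [ 0.77  0.01 -0.64]]
side -37.5 [195.14 191.72]
side 17.5 [182.93 133.05]
side 64.5 [171.51  77.78]
top -37.5 [193.89 196.24]
top 17.5 [167.12 180.04]
top 64.5 [141.34 164.41]
```

Request:
servo_tool(
  plan=[
    [[1,0.03,0.03,-0.5,0,0,0],[1,0.03,0.03,-0.5,0,0,0],[1,0,0,-0.4,0,0,0],[1,0,0,-0.3,0,0,0],[1,0,0,0,0,0,0]],
  ],
)

```text
t: 6.97
ee_pos: [564.4, 267.7, 93.3]
orientation: [-1.895, -1.548, -0.887]
ft_force: [-0.6, 0.6, -0.4]
width: 31.4
grasp_force: 30.0
```

Request:
servo_tool(
  plan=[
    [[1,0,0,0,0,0,0],[1,0,0,-0.05,0,0,0],[1,0,0,0,0,0,0]],
  ],
)

```text
t: 7.22
ee_pos: [565.3, 267.9, 93.4]
orientation: [-1.894, -1.549, -0.891]
ft_force: [-0.2, -0.5, -0.4]
width: 31.5
grasp_force: 30.0
```

```bash
python3 -c "
from h import *
st([574.5,314,47.5])"
```

```text
t 7.2167 tcp [565.29 267.91  93.45] gp [574.93 313.7   54.32] q [ 0.16  0.78  1.91  1.53  0.8  -0.98] w 31.47641323609062 29.999480824917555 F [-0.15 -0.48 -0.35]
[[ 0.12  0.98  0.16]
 [ 0.63 -0.2   0.75]
 [ 0.77  0.01 -0.64]]
gp delta units [-0.01  0.01 -0.17]
```

Request:
servo_tool(
  plan=[
    [[1,0,0,-0.1,0,0,0],[1,0,0,0,0,0,0],[1,0,0,0,0,0,0]],
  ],
)

```text
t: 7.47
ee_pos: [564.8, 267.8, 88.5]
orientation: [-1.895, -1.548, -0.889]
ft_force: [-0.1, -0.3, -0.7]
width: 31.5
grasp_force: 30.0
```

Request:
servo_tool(
  plan=[
    [[1,0,0,-0.04,0,0,0],[1,0,0,0,0,0,0],[1,0,0,0,0,0,0]],
  ],
)

```text
t: 7.72
ee_pos: [564.7, 267.8, 86.6]
orientation: [-1.895, -1.548, -0.889]
ft_force: [0.3, -0.1, -1.2]
width: 31.4
grasp_force: 30.0
```

Request:
servo_tool(
  plan=[
    [[1,0,0,-0.03,0,0,0],[1,0,0,0,0,0,0],[1,0,0,0,0,0,0]],
  ],
)

```text
t: 7.97
ee_pos: [564.7, 267.8, 85.4]
orientation: [-1.895, -1.548, -0.889]
ft_force: [0.5, -0.2, -0.0]
width: 31.2
grasp_force: 30.0
```

Request:
servo_tool(
  plan=[
    [[1,0,0,-0.03,0,0,0],[1,0,0,0,0,0,0],[1,0,0,0,0,0,0]],
  ],
)

```text
t: 8.22
ee_pos: [564.7, 267.8, 84.2]
orientation: [-1.895, -1.548, -0.889]
ft_force: [0.8, -1.0, -0.3]
width: 31.6
grasp_force: 30.0
```

Request:
servo_tool(
  plan=[
    [[1,0,0,-0.02,0,0,0],[1,0,0,0,0,0,0],[1,0,0,0,0,0,0]],
  ],
)

```text
t: 8.47
ee_pos: [564.7, 267.8, 83.4]
orientation: [-1.895, -1.548, -0.889]
ft_force: [0.2, 0.5, -0.6]
width: 31.9
grasp_force: 30.0
```

Request:
servo_tool(
  plan=[
    [[1,0,0,-0.02,0,0,0],[1,0,0,0,0,0,0],[1,0,0,0,0,0,0]],
  ],
)

```text
t: 8.72
ee_pos: [564.7, 267.8, 82.6]
orientation: [-1.895, -1.548, -0.889]
ft_force: [0.2, 0.5, -0.4]
width: 31.2
grasp_force: 30.0
```

Run:
```python
from h import *
st()
c,im=shot('side','s3.png')
p=proj(c,[575,320,45])[0].astype(int)
cv2.imwrite('pics/z3.png',cv2.resize(im[p[1]-50:p[1]+50,p[0]-60:p[0]+60],(720,600),interpolation=2))
```

```text
t 8.7167 tcp [564.7  267.78  82.63] gp [574.27 313.56  43.46] q [ 0.16  0.8   1.91  1.54  0.8  -1.  ] w 31.235514054685094 29.999771676957607 F [ 0.23  0.46 -0.44]
[[ 0.13  0.98  0.16]
 [ 0.63 -0.2   0.75]
 [ 0.77  0.   -0.64]]
```

View pics/z3.png

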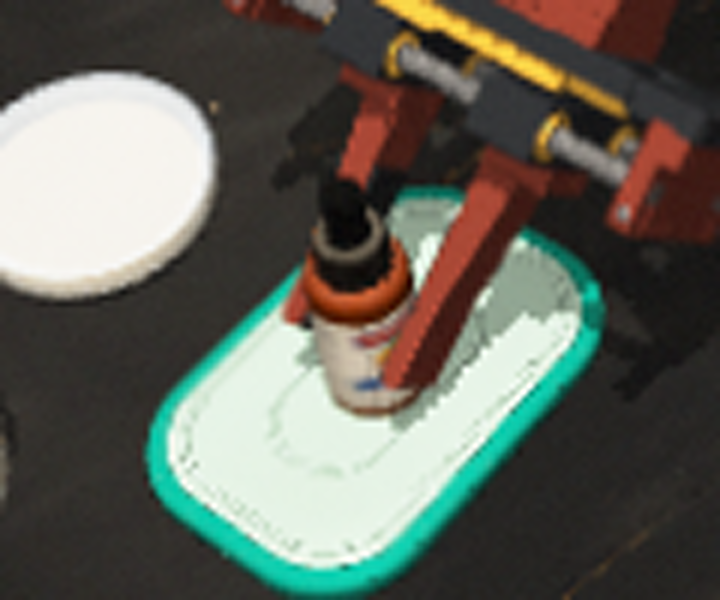

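The crop shows the bottle upright over the lid centre. Its base, at about (375,410), is at or just above the lid, so I go on in small steps.

Request:
servo_tool(
  plan=[
    [[1,0,0,-0.02,0,0,0],[1,0,0,0,0,0,0],[1,0,0,0,0,0,0]],
  ],
)

```text
t: 9.02
ee_pos: [564.8, 267.9, 82.3]
orientation: [-1.894, -1.548, -0.89]
ft_force: [-1.4, -0.1, 3.5]
width: 31.7
grasp_force: 30.0
```

Request:
servo_tool(
  plan=[
    [[1,0,0,-0.02,0,0,0],[1,0,0,0,0,0,0],[1,0,0,0,0,0,0]],
  ],
)

```text
t: 9.27
ee_pos: [564.9, 268.0, 82.1]
orientation: [-1.893, -1.547, -0.891]
ft_force: [-1.6, -2.5, 9.5]
width: 31.5
grasp_force: 30.0
```

Request:
servo_tool(
  plan=[
    [[1,0,0,0.02,0,0,0],[1,0,0,0,0,0,0],[0.1,0,0,0,0,0,0],[0.1,0,0,0,0,0,0],[0.1,0,0,0,0,0,0]],
  ],
)

```text
t: 9.68
ee_pos: [564.6, 267.7, 81.5]
orientation: [-1.895, -1.548, -0.888]
ft_force: [-0.3, -0.0, -0.3]
width: 39.5
grasp_force: 0.0
```

Request:
servo_tool(
  plan=[
    [[-0.5,0,0,0,0,0,0],[-0.5,0,0,0,0,0,0],[-0.5,0,0,0,0,0,0],[-0.5,0,0,0,0,0,0],[-0.5,0,0,0,0,0,0]],
  ],
)

```text
t: 10.1
ee_pos: [564.7, 267.8, 81.8]
orientation: [-1.895, -1.548, -0.889]
ft_force: [-0.4, -1.4, -0.1]
width: 65.5
grasp_force: 0.0
```

Request:
servo_tool(
  plan=[
    [[-0.5,-0.03,-0.15,0.13,0,0,0],[-0.5,-0.08,-0.38,0.32,0,0,0],[-0.5,-0.1,-0.5,0.45,0,0,0],[-0.5,-0.1,-0.5,0.45,0,0,0],[-0.5,-0.1,-0.5,0.45,0,0,0]],
  ],
)

```text
t: 10.52
ee_pos: [547.7, 185.5, 154.7]
orientation: [-1.895, -1.548, -0.888]
ft_force: [0.2, 0.4, 1.1]
width: 65.5
grasp_force: 0.0
```

Request:
servo_tool(
  plan=[
    [[1,-0.08,-0.4,0.3,0,0,0],[1,0,0,0,0,0,0],[1,0,0,0,0,0,0],[1,0,0,0,0,0,0],[1,0,0,0,0,0,0]],
  ],
)

```text
t: 10.93
ee_pos: [544.8, 171.2, 165.2]
orientation: [-1.894, -1.548, -0.887]
ft_force: [0.1, -0.2, -0.0]
width: 36.1
grasp_force: 0.0
```

Run:
```python
from h import *
st()
c,im=shot('side','s4.png'); t,im2=shot('top','t4.png')
p=proj(c,[575,320,45])[0].astype(int); q=proj(t,[575,320,60])[0].astype(int); print(p,q)
f=lambda im,p:cv2.resize(im[max(p[1]-50,0):p[1]+50,max(p[0]-50,0):p[0]+50],(400,400),interpolation=2)
cv2.imwrite('pics/z4.png',np.hstack([f(im,p),f(im2,q)]))
for nm,cc,o in(('side',c,p-50),('top',t,q-50)):
    for z in(10,65,112): print(nm,z,(proj(cc,[575.8,320.9,z])[0]-o)*4)
```

```text
t 10.9333 tcp [544.84 171.19 165.24] gp [554.34 216.98 126.07] q [-0.03  0.62  1.98  1.3   0.9  -0.88] w 36.079771430721166 0.0 F [ 0.08 -0.23 -0.01]
[[ 0.13  0.98  0.16]
 [ 0.63 -0.2   0.75]
 [ 0.77  0.   -0.64]]
[254 297] [180 180]
side 10 [210.42 246.38]
side 65 [195.78 178.4 ]
side 112 [182.16 114.67]
top 10 [229.85 216.08]
top 65 [199.48 197.66]
top 112 [170.5  180.06]
```

View pics/z4.png

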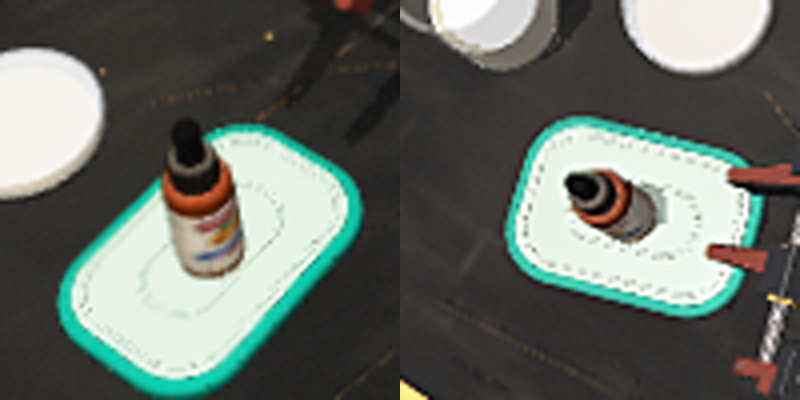

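The bottle stands upright at about (574,319), almost at the lid's centre, and the closing hand is about 12 cm away. Next I set up the low nudge with the fingers closed.

Request:
servo_tool(
  plan=[
    [[1,0.05,0.25,-0.44,0,0,0],[1,0.05,0.25,-0.44,0,0,0],[1,0.05,0.25,-0.44,0,0,0],[1,0.05,0.25,-0.44,0,0,0],[1,0.04,0.25,-0.44,0,0,0]],
  ],
)

```text
t: 11.45
ee_pos: [554.5, 221.7, 76.4]
orientation: [-1.894, -1.549, -0.887]
ft_force: [0.1, 0.7, -0.2]
width: 0.1
grasp_force: 0.0
```

Request:
servo_tool(
  plan=[
    [[1,0,0,0,0,0,0],[1,0,0,0,0,0,0],[1,0,0,0,0,0,0],[1,0,0,0,0,0,0]],
  ],
)

```text
t: 11.78
ee_pos: [555.0, 220.3, 78.7]
orientation: [-1.895, -1.548, -0.89]
ft_force: [-0.0, 0.3, -0.8]
width: 0.7
grasp_force: 0.0
```

Run:
```python
from h import *
st([564,268,37])
c,im=shot('side','s5.png'); t,im2=shot('top','t5.png')
p=proj(c,[575,320,45])[0].astype(int); q=proj(t,[575,320,60])[0].astype(int); print(p,q)
f=lambda im,p:cv2.resize(im[max(p[1]-50,0):p[1]+50,max(p[0]-50,0):p[0]+50],(400,400),interpolation=2)
cv2.imwrite('pics/z5.png',np.hstack([f(im,p),f(im2,q)]))
```

```text
t 11.7833 tcp [555.04 220.33  78.7 ] gp [564.66 266.12  39.56] q [ 0.07  0.8   1.94  1.5   0.83 -1.05] w 0.6619638563232264 0.0 F [-0.03  0.31 -0.8 ]
[[ 0.13  0.98  0.16]
 [ 0.63 -0.2   0.75]
 [ 0.77  0.01 -0.64]]
gp delta units [-0.02  0.05 -0.06]
[254 297] [180 180]
```

View pics/z5.png

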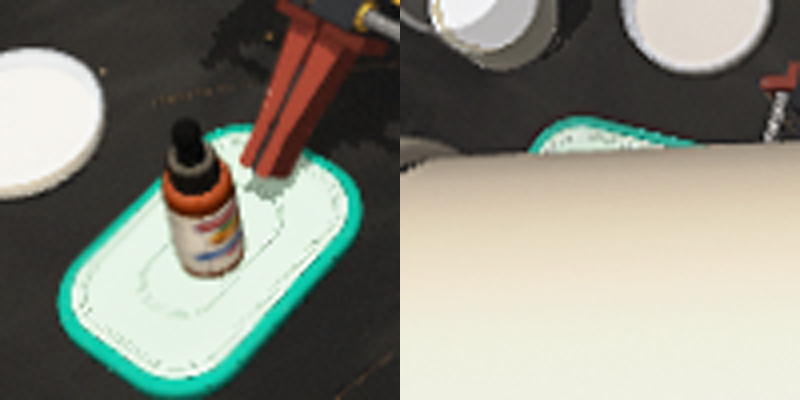

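The side crop shows the closed fingertips at about (262,165), lined up behind the standing bottle with a gap; in the top crop the arm hides the bottle. I use image differences from here on to detect movement.

Request:
servo_tool(
  plan=[
    [[1,0.025,0.12,-0.05,0,0,0],[1,0.025,0.12,0,0,0,0],[1,0,0,0,0,0,0],[1,0,0,0,0,0,0]],
  ],
)

```text
t: 12.22
ee_pos: [556.8, 230.6, 76.1]
orientation: [-1.894, -1.549, -0.889]
ft_force: [0.1, 0.7, -0.2]
width: 0.7
grasp_force: 0.0
```

Request:
servo_tool(
  plan=[
    [[1,0.005,0.025,0,0,0,0],[1,0.005,0.025,0,0,0,0],[1,0.005,0.025,0,0,0,0],[1,0.005,0.025,0,0,0,0],[1,0.005,0.025,0,0,0,0]],
  ],
)

```text
t: 12.63
ee_pos: [557.8, 235.3, 75.8]
orientation: [-1.895, -1.548, -0.889]
ft_force: [0.6, -1.1, 0.7]
width: 0.5
grasp_force: 0.0
```

```bash
cat > d.py <<'E'
from h import *
import sys
R,g=st(); b=np.array([.204,.979,0]); print('gap centre-gp along b',(np.array([574.3,319,0])-g)@b)
c,im=shot('side',sys.argv[1]); a=cv2.imread('pics/s5.png')
# template track of bulb+collar and of lower label, left part away from the finger
for n,(x0,y0,x1,y1) in {'bulb':(243,274,262,296),'body':(244,296,260,319)}.items():
    T=a[y0:y1,x0:x1]; S=im[y0-12:y1+12,x0-12:x1+12]; r=cv2.matchTemplate(S,T,cv2.TM_CCOEFF_NORMED); _,v,_,l=cv2.minMaxLoc(r); print(n,'shift',l[0]-12,l[1]-12,round(v,3), 'self',round(float(r[12,12]),3))
E
python3 d.py s6.png
```

```text
t 12.6333 tcp [557.76 235.25  75.85] gp [567.34 281.03  36.68] q [ 0.1   0.81  1.93  1.52  0.82 -1.05] w 0.4795933076164999 0.0 F [ 0.62 -1.09  0.65]
[[ 0.13  0.98  0.16]
 [ 0.63 -0.2   0.75]
 [ 0.77  0.   -0.64]]
gap centre-gp along b 38.59352327755781
bulb shift 0 0 0.994 self 0.994
body shift 0 0 1.0 self 1.0
```

Request:
servo_tool(
  plan=[
    [[1,0.005,0.025,0,0,0,0],[1,0.005,0.025,0,0,0,0],[1,0.005,0.025,0,0,0,0],[1,0.005,0.025,0,0,0,0],[1,0.005,0.025,0,0,0,0]],
  ],
)

```text
t: 13.1
ee_pos: [558.8, 240.2, 75.9]
orientation: [-1.895, -1.548, -0.889]
ft_force: [0.5, -0.5, -0.3]
width: 0.7
grasp_force: 0.2
```

```bash
python3 d.py s7.png
```

```text
t 13.1 tcp [558.78 240.24  75.86] gp [568.36 286.02  36.7 ] q [ 0.11  0.81  1.93  1.52  0.82 -1.04] w 0.6566900531250224 0.19307970760564785 F [ 0.54 -0.51 -0.27]
[[ 0.13  0.98  0.16]
 [ 0.63 -0.2   0.75]
 [ 0.77  0.   -0.64]]
gap centre-gp along b 33.5030449267799
bulb shift 0 0 0.933 self 0.933
body shift -1 1 0.938 self 0.929
```

The bottle has started to move (correlation drop, about 1 px) and the pad reads 0.2 N, so there is contact. I give it 2 mm more, then retreat.

Request:
servo_tool(
  plan=[
    [[1,0.005,0.025,0,0,0,0],[1,0.005,0.025,0,0,0,0],[1,-0.01,-0.06,0,0,0,0],[1,-0.03,-0.15,0.05,0,0,0],[1,-0.08,-0.4,0.3,0,0,0]],
  ],
)

```text
t: 13.57
ee_pos: [553.5, 218.3, 88.8]
orientation: [-1.893, -1.549, -0.886]
ft_force: [-0.2, -0.8, 1.1]
width: 0.5
grasp_force: 0.0
```

Request:
servo_tool(
  plan=[
    [[1,-0.1,-0.5,0.45,0,0,0],[1,-0.1,-0.5,0.45,0,0,0],[1,-0.1,-0.5,0.45,0,0,0],[1,-0.1,-0.5,0.45,0,0,0],[1,0,0,0,0,0,0]],
  ],
)

```text
t: 13.98
ee_pos: [539.1, 134.9, 164.6]
orientation: [-1.897, -1.548, -0.894]
ft_force: [0.2, -0.3, -0.1]
width: 0.5
grasp_force: 0.0
```

```bash
python3 d.py s8.png
python3 - <<'E'
from h import *
t,im2=shot('top','t8.png'); im=cv2.imread('pics/s8.png')
p=(254,297);q=(180,180)
f=lambda im,p:cv2.resize(im[p[1]-50:p[1]+50,p[0]-50:p[0]+50],(400,400),interpolation=2)
cv2.imwrite('pics/z8.png',np.hstack([f(im,p),f(im2,q)]))
E
```

```text
t 13.9833 tcp [539.14 134.88 164.59] gp [549.   180.61 125.45] q [-0.1   0.62  2.    1.26  0.93 -0.91] w 0.5008722458828325 0.0 F [ 0.2  -0.34 -0.14]
[[ 0.13  0.98  0.16]
 [ 0.63 -0.2   0.75]
 [ 0.77  0.01 -0.64]]
gap centre-gp along b 140.64742290220406
bulb shift -1 1 0.969 self 0.783
body shift -1 1 0.965 self 0.706
```

View pics/z8.png

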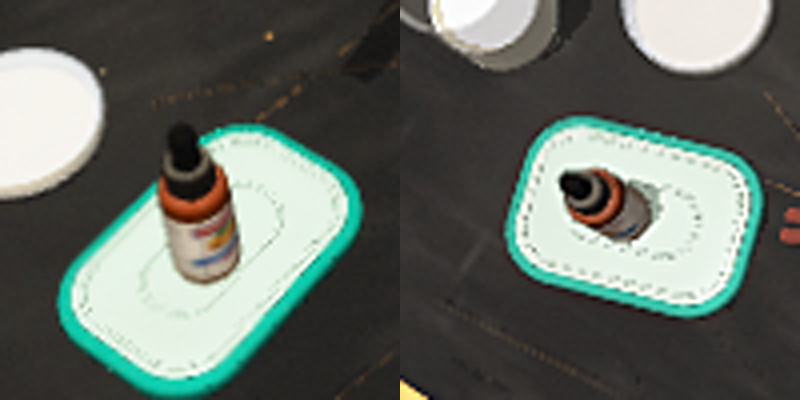

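The crops show the bottle upright on the lid near its centre, slid about 3 mm by the nudge. The hand is well away.

```bash
python3 -c "
from workcell import close_job
print(close_job())"
```

```text
the job is handed in; nothing more can be done
None
```

The dropper bottle stands upright near the centre of the tub lid. It slid about 3 mm under the finger nudge without toppling, the hand is clear of it, and the job is handed in, though no verdict came back.

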